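# Lock the terminal box cover with a quarter-turn stud

## Task

The cover of the grey terminal box still lacks one fastener: take the orange winged stud out of its blue stand and put its cross-bar through the slot of the open socket in the cover. Press it down against the spring, turn it a quarter turn clockwise (seen from above) until the cross-bar springs up into its catch, and let go, leaving it locked upright. Feel your way: never load the stud against the box or stand with more than about 25 N, and leave the other things on the bench alone.

Things in the scene. Friction and masses are not known exactly. Their poses are not given: they have to be found in the camera images.
- stud: loose quarter-turn stud, 54 to 112 g, upright in the stand. Origin: centre under its foot, z up. From below: steel cross-bar 24 (x) x 8 (y) x 6 mm, z 0-6; shank 8 mm diameter to z 16; steel collar 26 mm diameter, z 16-20; orange wing to grip 34 (x) x 12 (y) x 28 mm, z 20-48. Wing and bar both run along x; a half turn about z makes no difference
- stand: blue plastic stand, fixed: base 96 x 76 x 6 mm, block 76 x 60 mm with its top at 30 mm. Origin under its centre. A slot along its x, 27 x 11 mm, 22 mm deep, holds the stud, whose collar rests on the block (stud origin at z 14 mm, stud x along the slot); lift it straight up
- terminal_box: grey box with light grey cover, fixed, 126 x 200 mm, top of the cover at 56 mm; origin under its centre, z up. At (0, 50) mm it carries a black stud of the same kind, already locked, top at 98 mm, its wing along y; two cable glands stick out of the +y side to 130 mm
- socket (a point): nominal centre of the open socket, at (0, -50, 60) mm in the box, axes as the box, z at the top of its dark steel flange (54 x 54 x 4 mm). Slot 29 mm along box x, 11 mm along y. The socket floats: it starts up to 3 mm off this point in box x and 4 mm in y, either way, held by about 6 N of friction (it can slide to 4.5 mm off), so the slot must be found by feel or sight
- press_point (a point): 15 mm under socket: about how deep the stud's underside must be pressed, bar along the slot, before turning (over 13 mm is needed; at 16 mm the collar meets the flange, a hard stop). A spring plunger, 10 mm diameter, top 6 mm under the flange top, pushes up with about 2 N plus 0.9 N per mm: some 9 to 10 N here
- catch_point (a point): 10 mm under socket: height of the stud's underside once locked. Pressed, the bar turns clockwise from above only, under a 3 mm rib, to solid stops at a quarter turn (play about 0.12 rad), where the spring lifts it into the catch. Half way it may be let go and gripped anew: the rib holds it down
- pliers_blue: bystander: pliers with blue handles, 193 mm, lying on the bench
- screwdriver_red: bystander: screwdriver with red handle, 194 mm, lying on the bench
- bracket_2: bystander: black clip bracket, 124 mm, lying on the bench
- bushing_1: bystander: white flanged bushing, 28 mm diameter, 22 mm tall
- hex_key: bystander: grey L-shaped hex key, 98 mm, lying on the bench

How it is judged:
By the outcome, as a careful person would: the job done as asked, in the order asked, and still so for the second after the job is handed in, with the robot touching nothing.
It also fails if it takes over 72 s, if anything falls off the work surface, if the arm or the gripper's body presses on something with over 40 N, if the wrist force passes 120 N, or if a joint passes its speed limit or range.

## Robot

A 6-joint arm with a two-finger parallel gripper is mounted at the origin on the work surface; the furniture and walls round the work are solid. World frame = base frame: x ahead of the robot, y to its left, z up, the work surface at z = 0. Lengths are in m, angles in rad, forces in N, time in s.
With the tool pointing down it reaches from about 0.375 to 0.975 m from the base axis. Payload 3.8 kg.
Tool frame: the origin (TCP) lies midway between the tips of the shut fingers; the grasp point (between the pads) lies 19 mm behind it; z points along the fingers, y is the line along which they close (so a half turn about z gives the same grasp; the last joint's range is limited). The gripper opens to 88 mm and grips with 3 to 60 N. Pads are 18 mm wide; open, the fingers measure 123 mm over their backs; the gripper's body (75 mm by 187 mm) begins 45 mm behind the grasp point.
Start: joints at [-1.357, 0.264, 1.604, -0, 1.274, -0.037], TCP at [0.168, -0.654, 0.201] pointing down, gripper open.
Joint ranges: [-2.63, 2.63], [-0.94, 2.18], [0.31, 2.57], [-1.31, 4.45], [0, 2.66], [-2.55, 2.55]. Speed limits (rad/s): [2.57, 2.57, 3.14, 3.14, 3.14, 3.14].

## Interface

Orientations are given as a rotation vector (axis times angle).
In Python, from cell import manip, inverse_kinematics, cams, order gives the robot as it stands. Calls block until the motion is done:
- manip.move_pose(position, orientation): joint-space move of the TCP to a pose.
- manip.move_linear(position, rate=0.15, rot=None): straight line of the TCP; rot=None keeps the orientation; rate is the mean speed in m/s.
- manip.set_joints(angles): joint-space move.
- manip.set_gripper(opening, force=None): finger opening in m; force is the grip in N (None keeps the last); returns when the fingers have stopped.
- manip.dwell(seconds).
- inverse_kinematics(position, orientation): joint angles nearest the present ones, or None.
- manip.state(): the state.
- cams.capture(name): name is "side" or "top"; returns a dict with "image" (480x640x3 uint8, blue, green, red), "z_map" (480x640 float32, m along the optical axis (not along the pixel's ray), 0 where there is no reading), "intrinsics" (3x3 intrinsics, pixels), "position" and "orientation" of the camera in the world. Camera axes: x right, y down, z forward; pixel columns grow to the right and rows downward; lengths in m; the calibration is good to about 2 mm. A picture is of the moment at which its call begins.
A pose or a line that the arm cannot do raises manip.IKError and nothing moves.
- order.close_job(): hands the job in; it is judged then, once.
The state is a dict: "clock": time; "joint_pos": joint angles; "joint_velocities": joint speeds; "tau": joint torques, N m; "tool_pos": TCP position; "tcp_rot": TCP orientation; "contact_force": force on the tool from outside, world axes, zero at the start; "moment": the same for the moment, N m; "gripper_width": finger opening in m; "grasp_force": force on a finger pad.
Only numpy, scipy, OpenCV 4.12 (cv2) and the standard library are available. Lean on these libraries where they do the work, as an engineer would, in place of code of your own. Each camera call takes 0.05 s, during which the arm holds its last target. There are 200 camera calls.

## Working session

There is one attempt and no reset: what is moved stays moved. The work goes in short steps, each a Python script; the robot and the scene stay as the last script left them, time stands still between calls to the robot, and variables do not carry over. Pictures are saved under pics/ and viewed, at most 10 in all, crops included, and the job is handed in when it is done.

```bash
ls; mkdir -p pics; cat > snap.py <<'E'
import sys,cv2,numpy as np,pickle
from cell import manip,cams
def snap(tag):
    d={}
    for n in("side","top"):
        c=cams.capture(n); d[n]=c; cv2.imwrite(f"pics/{tag}_{n}.png",c["image"])
    pickle.dump(d,open(f"{tag}.pkl","wb")); return d
E
python3 - <<'E'
from snap import *
d=snap("a")
for n in d: print(n,d[n]["intrinsics"],d[n]["position"],d[n]["orientation"])
print(manip.state())
E
```

```text
pics
side [[482.38729958   0.         323.38720168]
 [  0.         482.38729958 245.00966573]
 [  0.           0.           1.        ]] [ 0.31479808 -1.12409837  0.73800949] [-2.16561778  0.1497491  -0.05457851]
top [[504.77974882   0.         315.32497229]
 [  0.         504.77974882 244.62195816]
 [  0.           0.           1.        ]] [ 0.33665607 -0.14165117  1.20023595] [-2.18354194  2.16956722 -0.12273023]
{'clock': 0.1, 'joint_pos': array([-1.35688537e+00,  2.64649180e-01,  1.60522568e+00,  4.30753565e-05,
        1.27370617e+00, -3.68782881e-02]), 'joint_velocities': array([-0.00024339, -0.00126445, -0.00397786, -0.00071107,  0.00062904,
       -0.00172779]), 'tau': array([-1.16506258e-04, -5.03619504e+01, -3.58071506e+01,  7.30784261e-02,
        2.33401533e-02, -4.62897560e-05]), 'tool_pos': array([ 0.16738961, -0.65317853,  0.19973823]), 'tcp_rot': array([-3.11495992e+00, -3.92639408e-01,  2.11545799e-04]), 'contact_force': array([-0.19472422,  0.70265894,  0.05072642]), 'moment': array([-0.00346754,  0.00255823, -0.03455417]), 'grasp_force': 0.0, 'gripper_width': 0.0880883902088789}
```

View pics/a_side.png

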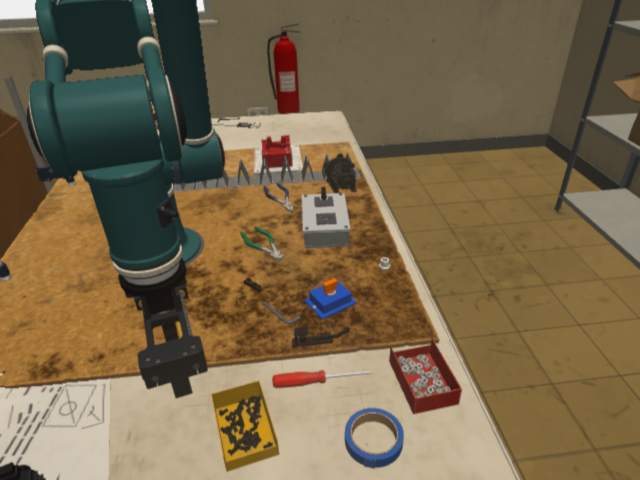

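View pics/a_top.png

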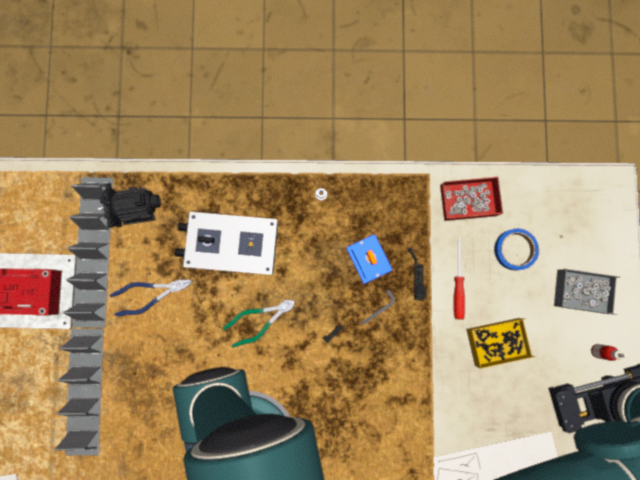

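```bash
python3 - <<'E'
import pickle,cv2,numpy as np
d=pickle.load(open("a.pkl","rb"))
t=d["top"]["image"];s=d["side"]["image"]
A=cv2.resize(t[205:281,175:281],None,fx=3.7,fy=3.7,interpolation=2)
B=cv2.resize(t[225:291,335:401],None,fx=4.2,fy=4.2,interpolation=2)
C=cv2.resize(s[180:256,280:370],None,fx=4,fy=4,interpolation=2)
D=cv2.resize(s[268:328,290:370],None,fx=4,fy=4,interpolation=2)
o=np.zeros((600,800,3),np.uint8)
for im,(y,x) in((A,(0,0)),(B,(0,410)),(C,(290,0)),(D,(290,410))): o[y:y+im.shape[0],x:x+im.shape[1]]=im[:600-y,:800-x]
cv2.imwrite("pics/crops.png",o)
E
```

```text
(no output)
```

View pics/crops.png

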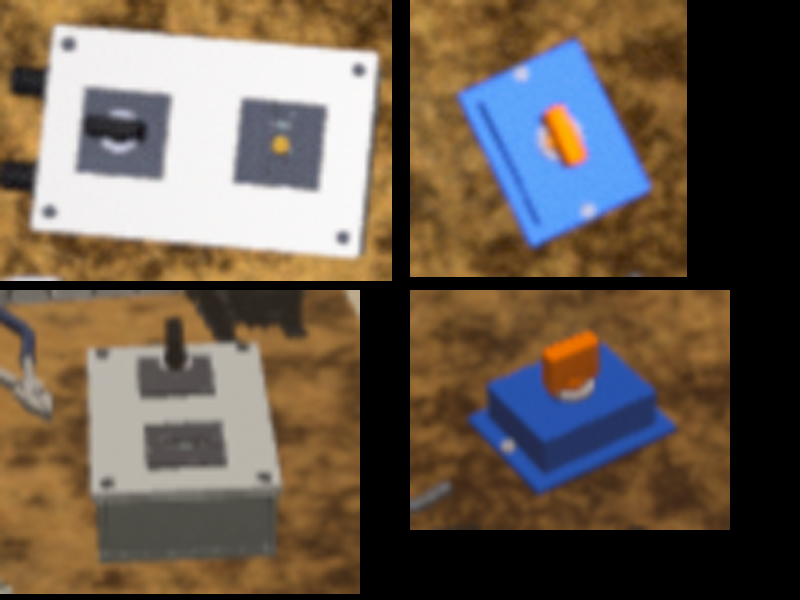

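```bash
cat > vis.py <<'E'
import pickle,cv2,numpy as np
from scipy.spatial.transform import Rotation as R
def ray(c,uv):
    uv=np.atleast_2d(uv).astype(float); v=np.c_[uv,np.ones(len(uv))]@np.linalg.inv(c["intrinsics"]).T
    return v@R.from_rotvec(c["orientation"]).as_matrix().T
def onplane(c,uv,z):
    r=ray(c,uv); p=np.array(c["position"]); return p+r*((z-p[2])/r[:,2])[:,None]
def tri(c1,u1,c2,u2):
    a=ray(c1,u1)[0];b=ray(c2,u2)[0];p,q=np.array(c1["position"]),np.array(c2["position"])
    t=np.linalg.lstsq(np.c_[a,-b],q-p,rcond=None)[0]
    return (p+a*t[0]+q+b*t[1])/2, np.linalg.norm(p+a*t[0]-q-b*t[1])
def depthpts(c,m):
    v,u=np.nonzero(m&(c["z_map"]>0)); return np.array(c["position"])+ray(c,np.c_[u,v])*c["z_map"][v,u][:,None]
def box(shape,x0,x1,y0,y1):
    m=np.zeros(shape[:2],bool); m[y0:y1,x0:x1]=1; return m
def blob(m):
    cs,_=cv2.findContours(m.astype(np.uint8),cv2.RETR_EXTERNAL,cv2.CHAIN_APPROX_NONE)
    return max(cs,key=cv2.contourArea)
def filled(m):
    o=np.zeros(m.shape,np.uint8); cv2.drawContours(o,[blob(m)],-1,1,-1); return o>0
def cen(m):
    v,u=np.nonzero(m); return np.array([u.mean(),v.mean()])
E
python3 - <<'E'
from vis import *
np.set_printoptions(precision=4,suppress=True)
d=pickle.load(open("a.pkl","rb")); T,S=d["top"],d["side"]
def masks(c):
    h=cv2.cvtColor(c["image"],cv2.COLOR_BGR2HSV); return [h[...,i].astype(int) for i in range(3)]
H,s,V=masks(T); H2,s2,V2=masks(S)
sh=H.shape
org=filled((H<16)&(s>180)&(V>150)&box(sh,345,395,230,285))
org2=filled((H2<16)&(s2>200)&(V2>110)&box(sh,318,345,275,296))
print("wing top",cen(org),cv2.minAreaRect(blob(org)),"side",cen(org2),org2.sum())
p=depthpts(T,org);print("wing depth z",np.percentile(p[:,2],[5,25,50,75,95]),p.mean(0))
blue=filled((H>100)&(H<125)&(s>120)&box(sh,335,401,225,291)); rb=cv2.minAreaRect(blob(blue));print("stand",rb,onplane(T,cen(blue),.006))
print(onplane(T,cv2.boxPoints(rb),.006))
print("tri wing",tri(T,cen(org),S,cen(org2)))
for z in(.05,.062):
    b=onplane(T,cen(org),z);print(z,b)
rect=cv2.boxPoints(cv2.minAreaRect(blob(org)));q=onplane(T,rect,.062);print("wing rect",q)
wh=filled((s<40)&(V>170)&box(sh,175,285,205,281)); rw=cv2.minAreaRect(blob(wh)); print("cover",rw)
p=depthpts(T,wh);print("cover z",np.percentile(p[:,2],[10,50,90]))
q=onplane(T,cv2.boxPoints(rw),.056);print(q,q.mean(0))
fl=filled((V<150)&box(sh,232,270,225,262)); rf=cv2.minAreaRect(blob(fl)); print("flange",cen(fl),rf)
q=onplane(T,cv2.boxPoints(rf),.06);print(q,q.mean(0),onplane(T,cen(fl),.06))
p=depthpts(T,fl);print("fl z",np.percentile(p[:,2],[10,50,90]))
fl2=filled((V2<125)&box(sh,312,342,212,228)); print("fl side",cen(fl2),fl2.sum(),cv2.minAreaRect(blob(fl2)));print("tri fl",tri(T,cen(fl),S,cen(fl2)), onplane(S,cen(fl2),.06))
pl=(H>10)&(H<35)&(s>90)&box(sh,244,258,238,250); print("plunger",pl.sum(),cen(pl),onplane(T,cen(pl),.054))
E
```

```text
wing top [369.   256.25] ((368.84619140625, 256.23077392578125), (10.198039054870605, 2.3533935546875), 78.69007110595703) side [329.6667 285.1458] 144
wing depth z [0.0426 0.0539 0.056  0.0577 0.0627] [ 0.4253 -0.2789  0.0548]
stand ((368.8000183105469, 258.60003662109375), (40.24921798706055, 32.199378967285156), 63.43495178222656) [[ 0.4235 -0.2846  0.006 ]]
[[ 0.4488 -0.2286  0.006 ]
 [ 0.4838 -0.2974  0.006 ]
 [ 0.3982 -0.3397  0.006 ]
 [ 0.3637 -0.2712  0.006 ]]
tri wing (array([ 0.4261, -0.28  ,  0.0457]), np.float64(0.00011476446562286924))
0.05 [[ 0.4257 -0.2795  0.05  ]]
0.062 [[ 0.4247 -0.278   0.062 ]]
wing rect [[ 0.4356 -0.2729  0.062 ]
 [ 0.4367 -0.2781  0.062 ]
 [ 0.414  -0.2825  0.062 ]
 [ 0.4129 -0.2773  0.062 ]]
cover ((229.6967315673828, 242.83609008789062), (89.17770385742188, 55.679481506347656), 5.19442892074585)
cover z [0.0518 0.0552 0.0595]
[[ 0.3991  0.1429  0.056 ]
 [ 0.5259  0.1355  0.056 ]
 [ 0.5089 -0.0675  0.056 ]
 [ 0.3821 -0.0578  0.056 ]] [0.454  0.0383 0.056 ]
flange [250.2339 243.5262] ((250.22543334960938, 243.5205078125), (22.271791458129883, 22.181255340576172), 5.194429397583008)
[[ 0.429   0.0181  0.06  ]
 [ 0.4794  0.0146  0.06  ]
 [ 0.4751 -0.0358  0.06  ]
 [ 0.4248 -0.0321  0.06  ]] [ 0.4521 -0.0088  0.06  ] [[ 0.452  -0.0088  0.06  ]]
fl z [0.0521 0.0582 0.0611]
fl side [325.6872 218.4692] 211 ((325.8565673828125, 218.42214965820312), (10.773754119873047, 19.55571937561035), 84.80557250976562)
tri fl (array([ 0.4529, -0.0085,  0.057 ]), np.float64(0.0011376108235592514)) [[ 0.4528 -0.0133  0.06  ]]
plunger 17 [250.4118 243.8824] [[ 0.4518 -0.0085  0.054 ]]
```

```bash
python3 - <<'E'
from vis import *
np.set_printoptions(precision=4,suppress=True)
d=pickle.load(open("a.pkl","rb")); T,S=d["top"],d["side"]
h=cv2.cvtColor(T["image"],cv2.COLOR_BGR2HSV).astype(int);H,s,V=h[...,0],h[...,1],h[...,2]
hs=cv2.cvtColor(S["image"],cv2.COLOR_BGR2HSV).astype(int)
sh=H.shape
org=filled((H<25)&(s>120)&(V>180)&box(sh,355,385,240,275)); r=cv2.minAreaRect(blob(org));print("wing",cen(org),r,org.sum())
print(onplane(T,cen(org),.062),onplane(T,cen(org),.055))
m=cv2.fitLine(np.argwhere(org)[:,::-1].astype(np.float32),cv2.DIST_L2,0,.01,.01).ravel()
a,b=onplane(T,[m[2:]-m[:2]*5,m[2:]+m[:2]*5],.06);print("yaw",np.arctan((b-a)[1]/(b-a)[0]))
o2=filled((hs[...,0]<20)&(hs[...,1]>170)&(hs[...,2]>100)&box(sh,318,345,275,296));print(cen(o2),o2.sum(),tri(T,cen(org),S,cen(o2)))
# wing top edge in side: pixels top
cc=blob(o2)[:,0];print("side wing rows",cc.min(0),cc.max(0))
def quad(m,z,c):
    ct=blob(m).astype(np.int32); q=cv2.boxPoints(cv2.minAreaRect(ct)); pts=ct[:,0].astype(np.float32); L=[]
    for i in range(4):
        A,B=q[i],q[(i+1)%4]; l=np.linalg.norm(B-A); t=(B-A)/l; rel=pts-A
        k=(abs(rel@[-t[1],t[0]])<2.5)&(rel@t>.12*l)&(rel@t<.88*l)
        f=cv2.fitLine(pts[k],cv2.DIST_HUBER,0,.01,.01).ravel(); L.append(np.cross([f[2],f[3],1],[f[2]+f[0],f[3]+f[1],1]))
    q=[np.cross(L[i],L[i-1]) for i in range(4)]; q=np.array([x[:2]/x[2] for x in q])
    P=onplane(c,q,z); return P
def rep(n,P):
    e=np.diff(np.r_[P,P[:1]],axis=0)[:,:2]; ang=np.arctan2(e[:,1],e[:,0]); ang=(ang+np.pi/4)%(np.pi/2)-np.pi/4
    print(n,P.mean(0),"len",np.linalg.norm(e,axis=1),"ang",ang)
rep("cover",quad(filled((s<40)&(V>170)&box(sh,175,285,205,281)),.056,T))
rep("flange",quad(filled((V<150)&box(sh,232,270,225,262)),.06,T))
rep("stand",quad(filled((H>100)&(H<125)&(s>120)&box(sh,335,401,225,291)),.006,T))
rep("sidefl",quad(filled((hs[...,2]<125)&box(sh,312,342,212,228)),.06,S))
E
```

```text
wing [371.1594 256.9275] ((370.6000061035156, 257.20001220703125), (13.416406631469727, 6.260990142822266), 63.43495178222656) 69
[[ 0.4232 -0.2829  0.062 ]] [[ 0.4238 -0.2838  0.055 ]]
yaw 0.43297098760200314
[329.5494 284.9136] 162 (array([ 0.4247, -0.2845,  0.05  ]), np.float64(0.001122505049850292))
side wing rows [323 277] [336 292]
cover [0.4541 0.0373 0.056 ] len [0.125  0.1983 0.1236 0.1985] ang [-0.0792 -0.0845 -0.0776 -0.0779]
flange [ 0.452  -0.0086  0.06  ] len [0.0489 0.0488 0.048  0.0478] ang [-0.0672 -0.1206 -0.0859 -0.1025]
stand [ 0.4239 -0.2847  0.006 ] len [0.0737 0.0927 0.0741 0.093 ] ang [0.4445 0.4594 0.449  0.4545]
sidefl [ 0.4529 -0.0128  0.06  ] len [0.0511 0.0516 0.0486 0.0516] ang [ 0.0223 -0.0734  0.0261 -0.0237]
```

```bash
cat > hlp.py <<'E'
import numpy as np
from cell import manip,cams,order,inverse_kinematics
from scipy.spatial.transform import Rotation as R
np.set_printoptions(precision=4,suppress=True)
def rot(a): return (R.from_euler('z',a)*R.from_euler('x',np.pi)).as_rotvec()
def yaw():
    x=R.from_rotvec(manip.state()["tcp_rot"]).as_matrix()[:,0]; return np.arctan2(x[1],x[0])
def st(t=""):
    s=manip.state(); print(t,"t%.2f"%s["clock"],s["tool_pos"],"yaw%.3f"%yaw(),"F",s["contact_force"],"M",s["moment"],"w%.4f g%.1f q6 %.2f"%(s["gripper_width"],s["grasp_force"],s["joint_pos"][5])); return s
E
python3 - <<'E'
from hlp import *
G=(.4237,-.2842)
a=.452
print(inverse_kinematics([.452,-.0086,.12],rot(-.08+np.pi)),inverse_kinematics([.452,-.0086,.12],rot(-.08+np.pi/2-.1)))
manip.set_gripper(.045,8)
manip.move_pose([*G,.12],rot(a)); st("above")
manip.move_linear([*G,.037],rate=.08); st("down")
manip.set_gripper(.0,8); st("closed")
E
```

```text
[-0.0741 -0.0975  2.1495  0.      1.0896 -1.5649] [-0.0741 -0.0975  2.1495 -0.      1.0896  0.1059]
above t2.55 [ 0.4239 -0.2852  0.1205] yaw0.451 F [-0.7628  0.4033  0.2848] M [-0.0011 -0.0303  0.0253] w0.0446 g0.0 q6 0.48
down t3.74 [ 0.4243 -0.2846  0.0376] yaw0.452 F [0.407  0.424  0.1142] M [-0.0008  0.0247  0.0649] w0.0448 g0.0 q6 0.48
closed t4.50 [ 0.4237 -0.2842  0.037 ] yaw0.452 F [ 0.0964 -0.538   0.33  ] M [-0.0321  0.0104 -0.0462] w0.0005 g0.0 q6 0.48
```

```bash
python3 - <<'E'
from snap import *
d=snap("b")
s=cv2.resize(d["side"]["image"][225:325,270:400],None,fx=4,fy=4,interpolation=2)
t=cv2.resize(d["top"]["image"][225:291,335:401],None,fx=4,fy=4,interpolation=2)
o=np.zeros((400,800,3),np.uint8);o[:,:520]=s;o[:264,525:789]=t
cv2.imwrite("pics/b_crop.png",o)
E
```

```text
(no output)
```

View pics/b_crop.png

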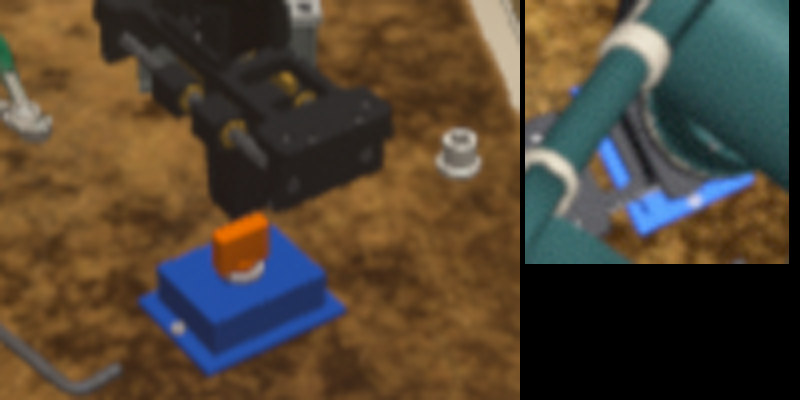

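```bash
python3 - <<'E'
from vis import *
np.set_printoptions(precision=3,suppress=True)
d=pickle.load(open("b.pkl","rb")); S=d["side"]
K=S["intrinsics"]
def proj(p):
    q=R.from_rotvec(S["orientation"]).as_matrix().T@(np.array(p)-S["position"]); q=K@q; return q[:2]/q[2]
for p in([.4237,-.2842,.037],[.4237,-.2842,.062],[.4237,-.2842,.1]): print(proj(p), (proj(p)-[270,225])*4)
for x,y in((220,195),(240,205),(225,170),(240,150),(300,190),(240,240),(180,280),(240,320),(360,120)):
    u,v=270+x//4,225+y//4
    m=np.zeros((480,640),bool);m[v-1:v+2,u-1:u+2]=1
    print((x,y),np.median(depthpts(S,m),0))
E
```

```text
[328.91 289.39] [235.638 257.56 ]
[328.785 280.757] [235.138 223.029]
[328.588 267.195] [234.353 168.781]
(220, 195) [ 0.415 -0.286  0.086]
(240, 205) [ 0.424 -0.301  0.089]
(225, 170) [ 0.417 -0.291  0.106]
(240, 150) [ 0.421 -0.335  0.154]
(300, 190) [ 0.446 -0.37   0.149]
(240, 240) [ 0.425 -0.294  0.057]
(180, 280) [ 0.391 -0.292  0.029]
(240, 320) [ 0.421 -0.323  0.025]
(360, 120) [ 0.477 -0.36   0.181]
```

```bash
python3 - <<'E'
from vis import *
from hlp import *
from snap import snap
st()
b=pickle.load(open("b.pkl","rb"));a=pickle.load(open("a.pkl","rb"))
c=snap("c")
def proj(S,p):
    q=R.from_rotvec(S["orientation"]).as_matrix().T@(np.array(p)-S["position"]); q=S["intrinsics"]@q; return q[:2]/q[2]
print("start tcp px",proj(a["side"],[.1674,-.6532,.1997]))
for n,d in(("b",b),("c",c)):
    S=d["side"]; P=depthpts(S,(S["image"].max(2)<75)&box((480,640),300,370,225,300))
    P=P[(abs(P[:,0]-.424)<.05)&(abs(P[:,1]+.284)<.05)]
    print(n,len(P),np.percentile(P[:,2],[0,2,10,30,50]));k=P[P[:,2]<.09];print(k.mean(0),k.min(0),k.max(0))
print(abs(b["side"]["image"].astype(int)-c["side"]["image"]).max())
A=a["side"];m=(A["image"].max(2)<75)&box((480,640),130,215,280,400);P=depthpts(A,m);k=P[P[:,2]<np.percentile(P[:,2],8)];print("start tips",k.mean(0),k.min(0),k.max(0))
E
st=1
```

```text
t4.60 [ 0.4237 -0.2842  0.037 ] yaw0.452 F [-1.1526  0.5296 -0.0929] M [-0.0672  0.0391  0.0851] w0.0005 g0.0 q6 0.48
start tcp px [182.671  383.8692]
b 1310 [0.0162 0.0824 0.1023 0.1608 0.1765]
[ 0.4184 -0.2906  0.0757] [ 0.3783 -0.3029  0.0162] [ 0.4724 -0.2746  0.09  ]
c 1317 [0.0157 0.0814 0.103  0.1605 0.1776]
[ 0.4168 -0.2902  0.073 ] [ 0.3784 -0.305   0.0157] [ 0.4724 -0.2741  0.09  ]
18
start tips [ 0.1687 -0.6415  0.2423] [ 0.0254 -0.7147 -0.0035] [ 0.1922 -0.2402  0.2695]
```

```bash
python3 -c "
import cv2
i=cv2.imread('pics/c_side.png')[200:330,230:430]
cv2.imwrite('pics/c2.png',cv2.resize(i,None,fx=4,fy=4,interpolation=2))"
```

```text
(no output)
```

View pics/c2.png

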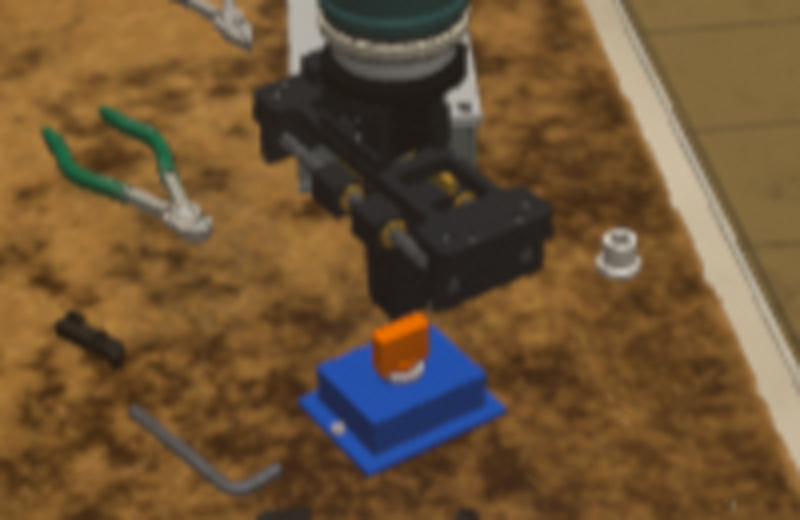

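```bash
python3 - <<'E'
from vis import *
np.set_printoptions(precision=3,suppress=True)
S=pickle.load(open("c.pkl","rb"))["side"]
for v in range(260,296,2):
    row=[]
    for u in (324,327,330,333,336,340,346):
        m=box((480,640),u,u+1,v,v+1);p=depthpts(S,m);row.append("%.3f/%.3f/%d"%(p[0,1],p[0,2],S["image"][v,u].max()) if len(p) else "-")
    print(v,*row)
A=pickle.load(open("a.pkl","rb"))["side"]
print("start")
for v in range(330,402,4):
    row=[]
    for u in (150,160,168,176,182,190,196):
        m=box((480,640),u,u+1,v,v+1);p=depthpts(A,m);row.append("%.3f/%.3f/%d"%(p[0,1],p[0,2],A["image"][v,u].max()) if len(p) else "-")
    print(v,*row)
E
```

```text
260 -0.326/0.151/40 -0.328/0.152/79 -0.333/0.155/72 -0.316/0.142/65 -0.369/0.180/40 -0.372/0.182/53 -0.374/0.182/51
262 -0.327/0.147/37 -0.324/0.144/44 -0.337/0.153/49 -0.341/0.155/76 -0.369/0.175/38 -0.380/0.182/46 -0.377/0.179/40
264 -0.286/0.111/34 -0.297/0.119/33 -0.306/0.124/35 -0.347/0.155/58 -0.349/0.155/56 -0.382/0.179/35 -0.379/0.176/36
266 -0.282/0.103/33 -0.299/0.115/33 -0.305/0.119/35 -0.303/0.117/38 -0.356/0.155/50 -0.383/0.176/36 -0.376/0.169/37
268 -0.283/0.098/34 -0.294/0.106/33 -0.306/0.114/35 -0.300/0.108/36 -0.356/0.151/36 -0.381/0.169/35 -0.374/0.162/37
270 -0.284/0.094/34 -0.295/0.101/33 -0.302/0.106/35 -0.300/0.103/34 -0.297/0.100/33 -0.382/0.165/36 -0.369/0.154/36
272 -0.282/0.086/35 -0.294/0.095/34 -0.302/0.100/35 -0.297/0.095/35 -0.294/0.092/34 -0.375/0.155/36 -0.367/0.147/37
274 -0.282/0.080/34 -0.298/0.092/34 -0.302/0.095/35 -0.298/0.091/35 - -0.375/0.150/36 -0.370/0.144/49
276 -0.283/0.076/73 -0.295/0.085/34 -0.301/0.088/35 -0.298/0.085/39 -0.296/0.083/53 -0.375/0.144/40 -0.196/0.001/107
278 -0.193/-0.001/122 -0.295/0.079/48 -0.300/0.082/57 -0.298/0.079/15
[... 2495 characters left out ...]
739/0.311/41 -0.737/0.307/40 -0.736/0.304/41 -0.453/-0.015/191 -0.456/-0.013/190
382 -0.743/0.312/40 -0.741/0.308/40 -0.738/0.303/71 -0.713/0.273/41 -0.712/0.270/42 -0.464/-0.014/172 -0.467/-0.012/188
386 -0.743/0.305/41 -0.466/-0.014/164 -0.468/-0.013/194 -0.713/0.265/41 -0.710/0.261/41 -0.708/0.256/84 -0.475/-0.014/192
390 -0.471/-0.015/194 -0.475/-0.014/193 -0.478/-0.013/191 -0.713/0.258/42 -0.711/0.255/42 -0.708/0.250/47 -0.486/-0.013/189
394 -0.484/-0.012/196 -0.487/-0.011/195 -0.489/-0.012/193 -0.713/0.250/43 -0.712/0.248/43 -0.709/0.243/157 -0.495/-0.014/193
398 -0.493/-0.013/195 -0.495/-0.013/195 -0.498/-0.012/195 -0.713/0.243/148 -0.501/-0.014/188 -0.503/-0.013/191 -0.504/-0.014/190
```

The pictures and depth show the shut fingers directly above the wing (wing top at c2 (400,320)). The real tips are about 40 mm higher than the reported TCP, and the start picture shows the same gap. I'll confirm it by gentle touch on the wing top.

```bash
cat >> hlp.py <<'E'
def fz(n=4):
    f=[]
    for _ in range(n): manip.dwell(.01); f.append(manip.state()["contact_force"])
    return np.mean(f,0)
def down(x,y,z0,z1,step,lim,rate=.02,rot=None):
    """guarded descent: stops when the upward force rises by lim; returns (z, F)"""
    f0=fz(8); z=z0
    while z>z1+1e-6:
        z=max(z-step,z1); manip.move_linear([x,y,z],rate=rate,rot=rot); f=fz(2)-f0
        if f[2]>lim: break
    return z,f
E
python3 - <<'E'
from hlp import *
s=st(); x,y,z=s["tool_pos"]
z,f=down(.4237,-.2842,.037,.012,.001,2.5)
print(z,f); st("touch")
manip.move_linear([.4237,-.2842,z+.006],rate=.05); st()
E
```

```text
t4.70 [ 0.4237 -0.2842  0.037 ] yaw0.452 F [-0.2378  0.2256 -0.1168] M [-0.0316 -0.0706 -0.0856] w0.0002 g0.0 q6 0.48
0.023999999999999987 [-1.687   1.1227  5.0201]
touch t8.23 [ 0.4239 -0.2844  0.0246] yaw0.452 F [-1.7557  1.259   4.6898] M [0.1866 0.2105 0.0063] w0.0004 g2.8 q6 0.48
 t8.50 [ 0.4241 -0.2844  0.0303] yaw0.452 F [-0.4145  0.1713 -0.6238] M [-0.0078  0.0082  0.0152] w0.0002 g0.0 q6 0.48
```

```bash
python3 - <<'E'
from hlp import *
G=(.4237,-.2842)
manip.set_gripper(.045,6)
z,f=down(*G,.030,-.0005,.008,4,rate=.08); print(z,f); st("down")
f0=fz(6); manip.set_gripper(0,6); print(fz(6)-f0); st("closed")
E
```

```text
-0.0005 [-0.449  -0.3244  0.0255]
down t10.43 [ 0.4234 -0.284  -0.0009] yaw0.452 F [-0.486  -0.0919  0.4091] M [-0.012   0.0215 -0.0064] w0.0448 g0.0 q6 0.48
[ 0.4696 -0.1538  0.1412]
closed t11.12 [ 0.4238 -0.2843 -0.0004] yaw0.452 F [-0.3212 -0.2533  0.3706] M [-0.0108 -0.0648 -0.0063] w0.0119 g6.0 q6 0.48
```

```bash
python3 - <<'E'
from hlp import *
from snap import snap
import cv2
manip.set_gripper(0,40); st("grip")
manip.move_linear([.4237,-.2842,.06],rate=.08); st("lift")
print(yaw())
manip.move_linear([.4237,-.2842,.12],rate=.2)
manip.move_pose([.452,-.0087,.10],rot(-.08+np.pi)); st("over")
manip.move_linear([.452,-.0087,.056],rate=.1); st("hover")
d=snap("e")
o=np.zeros((480,800,3),np.uint8)
o[:,:480]=cv2.resize(d["side"]["image"][160:260,275:375],(480,480),interpolation=2)
o[:300,490:790]=cv2.resize(d["top"]["image"][205:281,205:281],(300,300),interpolation=2)
cv2.imwrite("pics/e_crop.png",o)
E
```

```text
grip t11.33 [ 0.4238 -0.2843 -0.0004] yaw0.452 F [0.6326 0.0172 1.1117] M [-0.0603  0.026  -0.0201] w0.0115 g40.0 q6 0.48
lift t12.24 [ 0.4233 -0.2838  0.0596] yaw0.452 F [-0.0562  1.3811 -1.238 ] M [ 0.0051 -0.0055 -0.0165] w0.0119 g40.0 q6 0.48
0.45200579983013844
over t14.47 [ 0.4517 -0.0089  0.0995] yaw3.061 F [ 0.4967  0.5039 -1.2213] M [ 0.0167 -0.1774 -0.029 ] w0.0118 g40.0 q6 -1.56
hover t15.06 [ 0.4521 -0.0088  0.056 ] yaw3.061 F [ 0.5138  0.207  -1.2699] M [ 0.0753 -0.1285  0.0589] w0.0117 g40.0 q6 -1.57
```

View pics/e_crop.png

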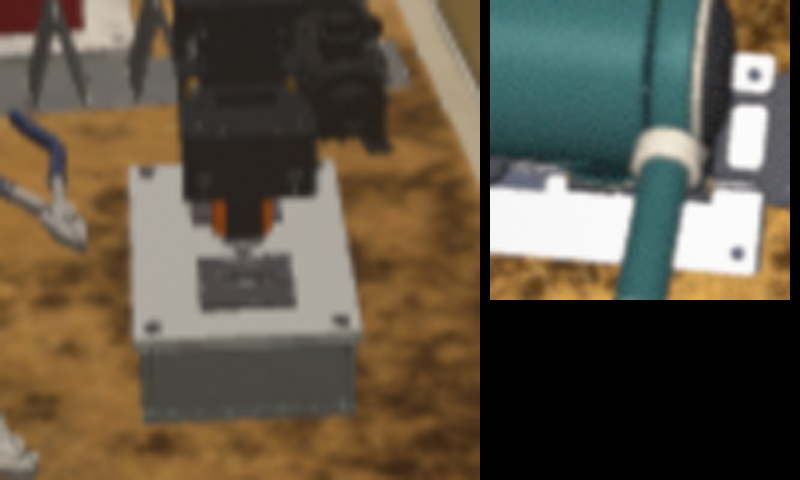

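```bash
python3 - <<'E'
from hlp import *
X,Y=.4525,-.0087
manip.move_linear([X,Y,.049],rate=.05)
z,f=down(X,Y,.049,.0405,.0015,3); print(z,f); st("probe")
E
```

```text
0.0405 [ 0.3141  0.5364 -0.4223]
probe t17.12 [ 0.4525 -0.0087  0.0405] yaw3.062 F [ 0.3021  0.207  -0.7464] M [-0.0201 -0.1852  0.0101] w0.0121 g40.0 q6 -1.57
```

```bash
python3 - <<'E'
from hlp import *
X,Y=.4525,-.0087
f0=np.array([.3,.3,-1.2]); z=.0405
for i in range(10):
    z-=.001; manip.move_linear([X,Y,z],rate=.03); f=fz(2)-f0; print("%.4f"%z,manip.state()["tool_pos"][2],f)
    if f[2]>16: break
st("pressed")
E
```

```text
0.0395 0.0395883547761357 [ 0.0633 -0.5483  0.7944]
0.0385 0.038707736272258 [ 0.2447 -0.6963  1.8643]
0.0375 0.03767798859984215 [-0.531   0.0061  4.0949]
0.0365 0.036658116057914455 [-0.2589  0.0398  4.2334]
0.0355 0.03565357764894464 [-0.5217  0.1522  4.9204]
0.0345 0.034641220232649046 [-0.0247  0.9013  6.3877]
0.0335 0.03377294856209435 [-0.3671  0.4797  7.218 ]
0.0325 0.03288250314163541 [-1.5687 -0.2442  7.4801]
0.0315 0.031977519412123026 [-1.3607  0.1125  9.0641]
0.0305 0.031085413734284507 [-1.8755  0.0381  9.475 ]
pressed t19.78 [ 0.4529 -0.0087  0.0311] yaw3.062 F [-1.621   0.8232  9.0759] M [0.1198 0.0963 0.0002] w0.0120 g40.0 q6 -1.57
```

```bash
python3 - <<'E'
from hlp import *
X,Y,Z=.4525,-.0087,.0299
manip.move_linear([X,Y,Z],rate=.02); s=st("press"); m0=s["moment"][2]
a0=-.08+np.pi; 
for da in list(np.arange(.13,1.5,.17)):
    manip.move_linear([X,Y,Z],rate=.03,rot=rot(a0-da)); s=st("%.2f"%da)
    if abs(s["moment"][2]-m0)>.5 or s["contact_force"][2]>20 or np.hypot(*s["contact_force"][:2])>12: print("STOP");break
E
```

```text
press t20.03 [ 0.4529 -0.0087  0.0306] yaw3.062 F [-1.2489  0.674   9.7557] M [ 0.0679  0.0931 -0.0423] w0.0117 g40.0 q6 -1.57
0.13 t20.32 [ 0.4532 -0.0088  0.0307] yaw2.931 F [-1.0023  0.3141  8.8898] M [0.0377 0.0037 0.0384] w0.0118 g40.0 q6 -1.43
0.30 t20.63 [ 0.4534 -0.0088  0.0307] yaw2.761 F [-1.0721 -0.7787  8.4974] M [ 0.0394 -0.0188 -0.0583] w0.0116 g40.0 q6 -1.26
0.47 t20.95 [ 0.4535 -0.0088  0.0308] yaw2.591 F [0.2373 0.4011 7.7408] M [-0.0315 -0.0917  0.0123] w0.0115 g40.0 q6 -1.09
0.64 t21.27 [ 0.4536 -0.0089  0.0309] yaw2.421 F [-0.2601  1.0104  8.495 ] M [-0.0622 -0.0677  0.0646] w0.0117 g40.0 q6 -0.92
0.81 t21.58 [ 0.4537 -0.0089  0.0309] yaw2.251 F [-0.0877 -0.765   7.3742] M [-0.0432 -0.0399 -0.042 ] w0.0116 g40.0 q6 -0.75
0.98 t21.90 [ 0.4537 -0.0089  0.0309] yaw2.081 F [-1.0997 -0.4888  8.5504] M [-0.0593 -0.0766  0.0307] w0.0115 g40.0 q6 -0.58
1.15 t22.22 [ 0.4538 -0.0089  0.0309] yaw1.911 F [-0.332  -1.0929  8.4939] M [-0.0351 -0.0895  0.0733] w0.0116 g40.0 q6 -0.41
1.32 t22.53 [ 0.4538 -0.0089  0.0309] yaw1.741 F [-0.3032 -0.0648  8.3133] M [-0.0969 -0.072  -0.0207] w0.0116 g40.0 q6 -0.24
1.49 t22.85 [ 0.4538 -0.0089  0.0309] yaw1.571 F [ 0.1057 -0.1487  8.5839] M [-0.1282 -0.0447  0.0252] w0.0114 g40.0 q6 -0.07
```

```bash
python3 - <<'E'
from hlp import *
X,Y,Z=.4525,-.0087,.0299
a0=-.08+np.pi; m0=np.mean([(manip.dwell(.01),manip.state()["moment"][2])[1] for _ in range(6)])
for da in (1.54,1.57,1.60,1.63,1.66,1.69):
    manip.move_linear([X,Y,Z],rate=.03,rot=rot(a0-da))
    m=np.mean([(manip.dwell(.01),manip.state()["moment"][2])[1] for _ in range(6)])-m0; print(da,m)
    if abs(m)>.15: break
da=min(da,1.60) if abs(m)>.15 else 1.57
manip.move_linear([X,Y,Z],rate=.03,rot=rot(a0-da)); st("turned %.2f"%da)
f0=np.array([.3,.3,-1.2]); z=Z
for i in range(9):
    z+=.001; manip.move_linear([X,Y,z],rate=.03); f=fz(3)-f0; print("%.4f"%z,manip.state()["tool_pos"][2],f)
    if f[2]<-2.5: break
st("up")
E
```

```text
1.54 -0.017602793416115876
1.57 0.006445196449211012
1.6 0.007911362435931595
1.63 -0.0221466963264966
1.66 0.01926466188825975
1.69 0.040799842286526805
turned 1.57 t24.97 [ 0.4537 -0.0088  0.0309] yaw1.492 F [ 0.5901 -0.0094  7.9558] M [-0.0208  0.0253 -0.0054] w0.0118 g40.0 q6 0.00
0.0309 0.03176512908228026 [-0.2717 -0.5021  8.8377]
0.0319 0.03266810043345438 [-0.2283 -0.2     7.702 ]
0.0329 0.03355914678700004 [ 0.2774 -0.6353  7.2865]
0.0339 0.034468392515073075 [ 0.8101 -0.5094  6.35  ]
0.0349 0.03525497928146322 [1.4611 0.0085 5.6378]
0.0359 0.03563718788697936 [ 4.3146 -0.7321  0.2001]
0.0369 0.03573127544123771 [ 4.5598 -1.0033 -5.7198]
up t26.89 [ 0.4519 -0.0087  0.0357] yaw1.492 F [ 5.1782 -0.5055 -7.183 ] M [-0.171  -1.1902 -0.0349] w0.0119 g40.0 q6 0.00
```

```bash
python3 - <<'E'
from hlp import *
from snap import snap
import cv2
manip.move_linear([.4525,-.0087,.0358],rate=.03); st("eased")
manip.set_gripper(0,5); st("soft")
manip.set_gripper(.040,5); st("open")
manip.move_linear([.4525,-.0087,.12],rate=.06); st("up")
manip.move_pose([.42,-.22,.25],rot(np.pi/2-.08)); st("away")
d=snap("f")
o=np.zeros((480,800,3),np.uint8)
o[:,:480]=cv2.resize(d["side"]["image"][160:260,275:375],(480,480),interpolation=2)
o[:300,490:790]=cv2.resize(d["top"]["image"][205:281,205:281],(300,300),interpolation=2)
cv2.imwrite("pics/f_crop.png",o)
E
```

```text
eased t27.14 [ 0.4522 -0.0087  0.0356] yaw1.492 F [ 3.1801 -0.2337 -0.9047] M [-0.1513 -0.6577 -0.0143] w0.0117 g40.0 q6 0.00
soft t27.36 [ 0.4522 -0.0087  0.0357] yaw1.492 F [ 2.5754  0.8734 -0.3358] M [-0.1032 -0.6569 -0.0288] w0.0118 g5.0 q6 0.00
open t27.94 [ 0.4523 -0.0087  0.0357] yaw1.492 F [-0.0135 -0.4352 -0.0938] M [-0.0453 -0.1144  0.0056] w0.0402 g0.0 q6 0.00
up t29.49 [ 0.4521 -0.0087  0.1195] yaw1.492 F [0.0482 0.0112 0.6257] M [-0.0462 -0.0598  0.027 ] w0.0400 g0.0 q6 0.00
away t30.48 [ 0.4196 -0.2191  0.2489] yaw1.491 F [0.3039 0.9787 0.2045] M [-0.063  -0.0388 -0.0171] w0.0403 g0.0 q6 -0.45
```

View pics/f_crop.png

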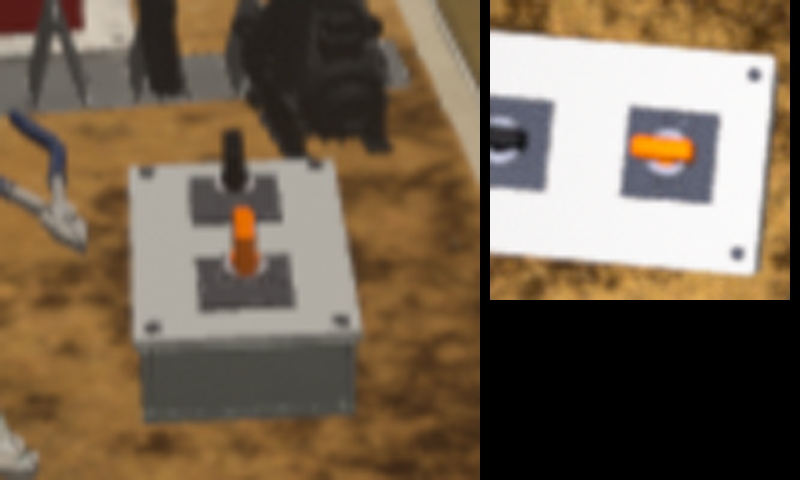

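The picture shows the orange stud upright in the socket (side crop (243,240), top crop (662,150)). Its wing runs along box y like the black one, and the gripper is clear, so I'm handing in.

```bash
python3 -c "
from cell import order
print(order.close_job())"
```

```text
the job is handed in; nothing more can be done
None
```

The orange stud is locked upright in the open socket and released: the catch held against about 6 N of upward pull, the stud saw about 10 N at most when pressed in, and I handed the job in at about 30 s (the fingertips sat about 38 mm above the reported TCP, so the first grasp closed on air; I found the offset by touch and corrected for it).

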